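# Hold the medicine box unlatched with its key

## Robot

A 6-joint arm with a two-finger parallel gripper is mounted at the origin on the work surface. World frame = base frame: x ahead of the robot, y to its left, z up, the work surface at z = 0. Lengths are in m, angles in degrees, forces in N, time in s.
With the tool pointing down it reaches from about 0.375 to 0.925 m from the base axis. Payload 5.7 kg.
Tool frame: the origin (TCP) lies at the very end of the fingers, on their centre line; the grasp point (between the pads) lies 19 mm behind it; z points along the fingers, y is the line along which they close (so a half turn about z gives the same grasp; the last joint's range is limited). The gripper opens to 88 mm and grips with 3 to 60 N. Pads are 20 mm wide; open, the fingers measure 115 mm over their backs; the gripper's body (75 mm by 178 mm) begins 61 mm behind the grasp point.
Start: joints at [-80.392, 20.558, 86.54, -0, 72.909, -6.595], TCP at [0.167, -0.576, 0.223] pointing down, gripper open.
Joint ranges: [-170.27, 170.27], [-57.76, 135], [12.27, 136.19], [-55.21, 235.2], [11.17, 155.16], [-170.74, 170.74]. Speed limits (degrees/s): [136.94, 136.94, 180, 180, 180, 180].

## Interface

Orientations are given as [roll, pitch, yaw] about the fixed x, y, z axes, in that order (R = Rz(yaw) Ry(pitch) Rx(roll)).
In Python, from station import env gives the robot as it stands. The module is installed in compiled form; this text tells all that it offers.
- The arm moves only by the tool carry_out, never from a script. Its argument "series" is a list of rows, each an object with "travel": the shift along the tool's x, y, z each as a share of 200 mm, from -1 to 1, a list of three; "delta_rot": the turn, a rotation vector about the tool's x, y, z each as a share of 120 degrees, from -1 to 1, a list of three; "fingers": the opening, from 0 (shut) to 1 (fully open). A call has 1 to 20 rows; each row is the pose to reach, as a shift and turn from the pose commanded when the call began, along the tool's axes at that moment; what a row does not reach only later rows make up. A row lasts 1/10 s, in which the tool goes at most 50 mm and 8.59 degrees, less where a joint would pass 70% of its speed; a pose out of reach is approached as far as the arm can. A call with a number of a shift or a turn outside -1 to 1 is refused whole. A call with a gripper value outside its range is refused whole. The fingers move at their own pace and stop on an object; the grip force is fixed at half the most. Time passes only in rows, so rows that repeat a pose let the fingers close. It gives the time, the measured TCP pose, the force, the opening and the grip force at its end, in the units of the state.
- env.observe(): the state, without advancing time (a new reading comes with each control period).
- env.capture(name): name is "scene" or "top"; returns the picture (384x512x3 uint8, red, green, blue); there is no depth.
- env.get_calibration(name): a dict with "fx", "fy", "cx", "cy" (pixels), "rvec" (rotation vector, rad) and "tvec" (3), from world to camera coordinates, as OpenCV has them. Camera axes: x right, y down, z forward; pixel columns grow to the right and rows downward; lengths in m; the calibration is good to about 2 mm. A picture is of the moment at which its call begins. get_calibration takes no time and is no camera call.
- env.close_job(): hands the job in; it is judged then, once.
The state is a dict: "time_s": time; "joints": joint angles; "dq": joint speeds; "effort": joint torques, N m; "ee_pos": TCP position; "tool_rot": TCP orientation; "wrist_force": force on the tool from outside, world axes, zero at the start; "ft_torque": the same for the moment, N m; "width": opening from 0.0 (shut) to 1.0 (fully open); "grip_force": force on a finger pad.
Only numpy, scipy, OpenCV 4.12 (cv2) and the standard library are available. Lean on these libraries where they do the work, as an engineer would, in place of code of your own. Each camera call takes 0.05 s, during which the arm holds its last target. There are 200 camera calls.

## Task

Take the double-bitted key (the steel one with the wide, square bow and flat wings on both sides of its end) off its peg on the key stand, leaving the other two keys hanging, put it in the lock on top of the steel medicine box and work it in fully home: the discs inside stick out of line, so rock the key a little to either side under a light push rather than forcing it. Then turn it a quarter turn clockwise, seen from above, as far as it goes, to draw back the latch bolt. The latch springs back if the key is let go, so finish still gripping the key and holding it turned.

Things in the scene. Friction and masses are not known exactly. Their poses are not given: they have to be found in the camera images.
- key_bow (a point): Centre of the bow (head) of the plain steel double-bitted key, 76 mm long, 50 g. It hangs upright, wings down, on any one of the three pegs. z: along the key from winged end to bow (up), y: its width, x: its thickness. Bow: flat frame 34 wide (y), 8 thick (x), 30 tall, with a hole 16 wide, 14 tall, its upper edge 8 below the bow's top; the peg passes through it along x.
- key_end (a point): Centre of the flat lower end of the double-bitted key, 61 mm below key_bow, same axes. From here up: the bit, a blunt flat plate with a wing on either side, 20 wide (y), 4 thick (x), 17 tall; then a round shank of 5 mm diameter, 29 long; then the bow. Turned half round the key is the same.
- keystand: Fixed grey key stand; origin under the centre of its base (110 by 270, 6 thick), z up, x to its back. A rail on two end posts (270 wide, front face at x = +6, top 122 up) has three level pegs, 5 mm thick, 110 up, at y = -85, 0, 85, reaching forward to x = -56, with a 7 mm ball at the tip. Keys hang near x = -35: raise one by 4 mm, then draw it straight forward (-x of the stand) over 30 mm.
- key_single_bow (a point): Centre of the bow of another steel key on the stand: a small round bow 26 wide, one wing on one side only. Leave it hanging.
- key_small_bow (a point): Centre of the bow of a flat brass key with a black plastic bow 30 wide, on the stand. Leave it hanging.
- lockbox: Fixed steel medicine box, grey with a white lid, 206 (x) by 266 (y), lid top 88 above the bench; origin under its centre, x to its back, z up. A steel lock case, 64 by 64 and 30 tall, stands on the lid at the middle of the front edge, with the keyhole in its top.
- keyhole (a point): Centre of the keyhole, level with the top of the lock case (118 above the bench), on the lock's axis. z up, y along the keyhole, x across it. Its edges are bevelled 2.5 mm; below them it is 22.4 long (y), 6 wide at the middle and flared to both ends, so that the key can swing about 20 degrees either way. The plate is 5 thick.
- lock_floor (a point): Bottom of the lock, 24 mm below keyhole, where the key's end rests when fully home; only there is the bit clear below the keyhole plate so that the key can turn; once turned it cannot be drawn out. On the way down lie two slotted discs (from 5.5 and 10.5 deep), then the latch (from 15.5 deep); each slot is 22 by 6, with sharp edges.
- lock_discs (a point): Point on the lock's axis, 10 mm below keyhole, between two hidden slotted discs. Both are stiff, stay where they are put, and start 14 to 20 degrees out of line with the keyhole, the upper one anticlockwise seen from above, the lower one clockwise. The key's end stops on a disc, or on the latch, until it is turned to within about 6 degrees of that slot. Axes as keyhole.
- latch (a joint): Turn of the latch at the bottom of the lock, rad: 0 at rest, its slot in line with the keyhole; grows clockwise seen from above to a stop at 1.57 (bolt drawn back 15 mm). A spring turns it back with 0.04 N m at rest, 0.13 N m at the stop. The key has about 6 degrees of play in the slot and the latch lags it by that.

How it is judged:
By the outcome, as a careful person would: the job done as asked, in the order asked, and still so for the second after the job is handed in, while the arm keeps its last pose, push and grip.
It also fails if it takes over 54 s, if anything falls off the work surface, if the arm or the gripper's body presses on something with over 40 N, if the wrist force passes 120 N, or if a joint passes its speed limit or range.

## Working session

There is one attempt and no reset: what is moved stays moved. The work goes in short steps, Python scripts to look and compute and a tool call to move; the robot and the scene stay as the last step left them, time stands still between calls to the robot, and variables do not carry over. Pictures are saved under pics/ and viewed, at most 10 in all, crops included, and the job is handed in when it is done.

Besides the shell and the picture viewer there is one more tool, called as a command line: name --argument value ..., lists and objects as JSON in quotes. carry_out: Moves the arm, as the interface text tells. Its arguments: {"type":"object","properties":{"series":{"type":"array"}},"required":["series"]}

```bash
mkdir -p pics
python3 - <<'E'
from station import env
import cv2,numpy as np
for n in("scene","top"):
    im=env.capture(n); cv2.imwrite(f"pics/{n}0.png",cv2.resize(im[:,:,::-1],(800,600),interpolation=cv2.INTER_CUBIC))
    cv2.imwrite(f"pics/{n}0_raw.png",im[:,:,::-1])
    c=env.get_calibration(n); R=cv2.Rodrigues(np.array(c["rvec"],float))[0]; print(n,c,(-R.T@np.array(c["tvec"]).ravel()).round(3))
print(env.observe())
E
```

```text
scene {'fx': 470.05363093152704, 'fy': 470.05363093152704, 'cx': 251.15645251518524, 'cy': 195.42056385702531, 'rvec': array([ 1.14721733,  2.3474619 , -1.02369563]), 'tvec': array([ 0.36566823, -0.23837948,  1.45575795])} [1.179 0.48  0.83 ]
top {'fx': 401.4943517496889, 'fy': 401.4943517496889, 'cx': 252.43157709648932, 'cy': 190.2792407080746, 'rvec': array([ 2.1538323 , -2.20172277,  0.04786089]), 'tvec': array([0.00566358, 0.59439952, 1.1317567 ])} [ 0.519 -0.031  1.168]
{'time_s': 0.1, 'joints': array([-8.03912876e+01,  2.05907591e+01,  8.65914010e+01, -1.96198749e-03,
        7.29093620e+01, -6.59391438e+00]), 'dq': array([ 0.03574413, -0.24480772, -0.19332672,  0.00128679,  0.00435915,
        0.03837529]), 'effort': array([ 1.15851121e-04, -5.16355991e+01, -2.71404701e+01,  6.77258545e-02,
        2.76854978e-02, -2.89908121e-05]), 'ee_pos': array([ 0.16730655, -0.5755607 ,  0.22193455]), 'tool_rot': array([-1.79908868e+02, -8.64760796e-03,  1.62031980e+01]), 'wrist_force': array([-0.1735794 , -0.30624191, -0.27238623]), 'ft_torque': array([-0.02520166,  0.00025897,  0.04184889]), 'grip_force': 0.0, 'width': 1.0022270444426336}
```

View pics/scene0.png

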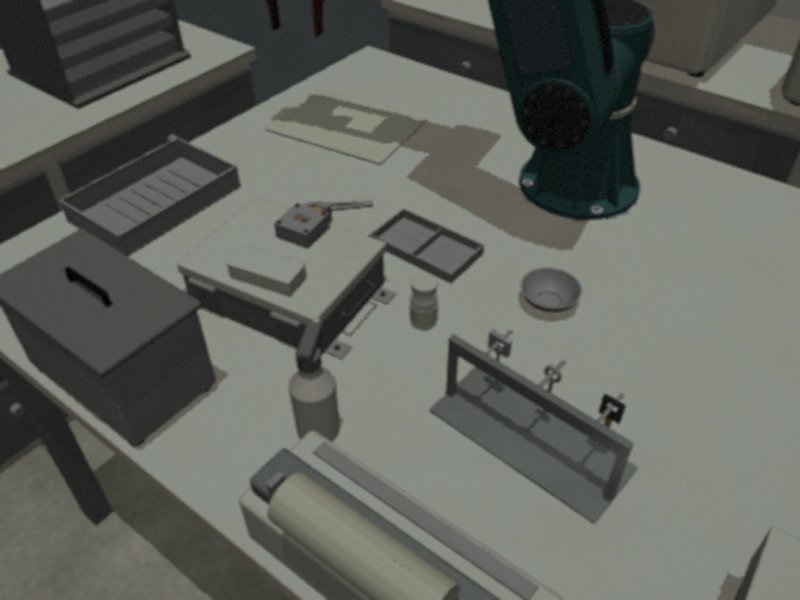

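View pics/top0.png

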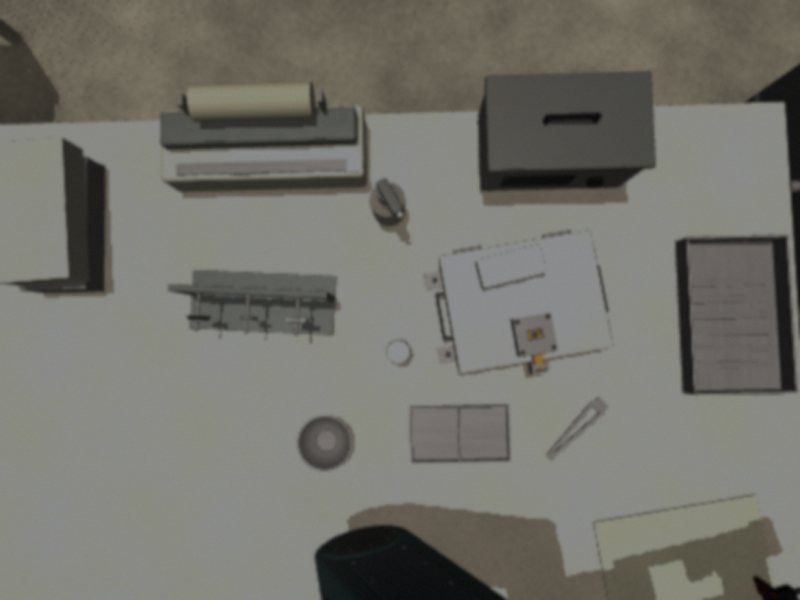

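The scene view shows the square steel bow at about (500,343), the round bow at (553,375) and the black one at (612,408). The top view has the lock at (535,335) and the stand around (262,300), with the target peg at the right end, about (297,320). Next I'll enlarge these areas.

Run:
```python
import cv2,numpy as np
t=cv2.imread("pics/top0_raw.png");s=cv2.imread("pics/scene0_raw.png")
def crop(im,x,y,w,h,k):
    c=cv2.resize(im[y:y+h,x:x+w],None,fx=k,fy=k,interpolation=cv2.INTER_CUBIC)
    c=np.clip(c.astype(float)*1.5,0,255).astype(np.uint8)
    for i in range(0,w,10):
        cv2.line(c,(i*k,0),(i*k,4),(0,0,255),1); cv2.putText(c,str(x+i),(i*k,14),0,.3,(0,0,255))
    for i in range(0,h,10): cv2.line(c,(0,i*k),(4,i*k),(0,0,255),1);cv2.putText(c,str(y+i),(5,i*k+4),0,.3,(0,0,255))
    return c
a=crop(t,105,165,120,60,6)[:300,:800]; 
a=crop(t,105,165,115,60,4);b=crop(t,275,140,120,105,3)
c=crop(s,270,205,140,130,3);d=crop(s,150,110,110,110,3)
W=np.zeros((600,800,3),np.uint8)
W[:240,:460]=a
W[:315,462:462+338]=b[:, :338]
W[240:600,0:420]=c[:360]
W[320:600,425:755]=d[:280]
cv2.imwrite("pics/crops.png",W)
```

```text
(no output)
```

View pics/crops.png

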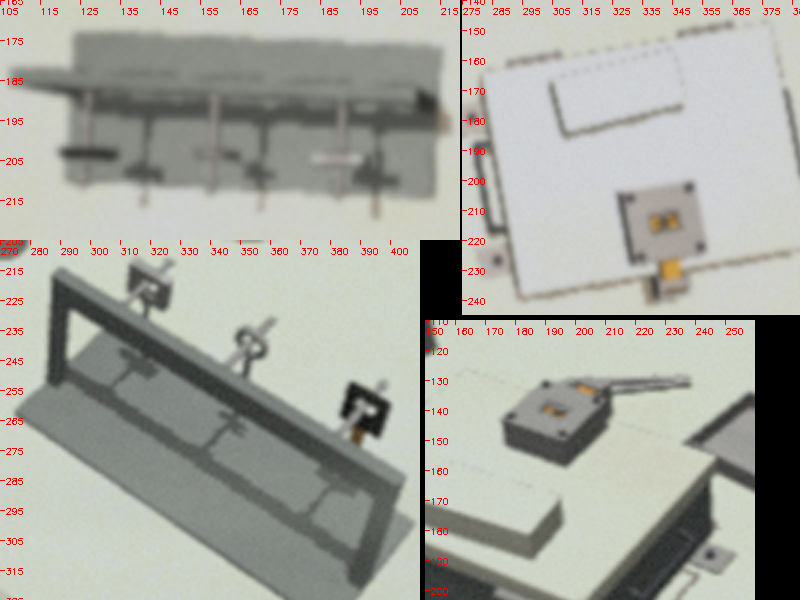

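```bash
cat > h.py <<'E'
from station import env
import cv2,numpy as np
def cam(n):
    c=env.get_calibration(n);K=np.array([[c["fx"],0,c["cx"]],[0,c["fy"],c["cy"]],[0,0,1]])
    return K,cv2.Rodrigues(np.array(c["rvec"],float))[0],np.array(c["tvec"],float).ravel()
def plane(n,uv,z):
    K,R,t=cam(n);C=-R.T@t
    d=(R.T@np.linalg.solve(K,np.c_[np.atleast_2d(uv),np.ones(len(np.atleast_2d(uv)))].T)).T
    return C+d*((z-C[2])/d[:,2])[:,None]
def proj(n,X):
    K,R,t=cam(n);p=(np.atleast_2d(X)@R.T+t)@K.T
    return p[:,:2]/p[:,2:]
E
python3 - <<'E'
from h import *
p=lambda a,z,n="top":print(plane(n,np.array(a),z).round(4).tolist())
T=lambda a:np.array(a)/4+[105,165]
B=lambda a:(np.array(a)-[462,0])/3+[275,140]
C=lambda a:(np.array(a)-[0,240])/3+[270,205]
D=lambda a:(np.array(a)-[425,320])/3+[150,110]
print("base");p(T([(75,33),(442,47),(433,196),(68,184)]),.006)
print("key bow ends top");p(T([(311,158),(363,158)]),.12)
print("pegs at rail, tips");p(T([(87,98),(213,100),(341,104)]),.1125);p(T([(211,192),(338,192)]),.11)
print("case screws");p(B([(629,197),(690,187),(700,246),(641,258)]),.118);
print("keyhole");p(B([(665,222)]),.118);p(B([(650,224),(679,221)]),.118)
print("lid");p(B([(486,70),(521,299),]),.088)
print("scene: bow top corners");p(C([(132,264),(172,282)]),.1205,"scene")
print("bow centre");p(C([(149,289)]),.1055,"scene")
print("keyhole");p(D([(553,409)]),.118,"scene");p(D([(544,387),(600,394),(565,432),(510,422)]),.118,"scene")
E
```

```text
base
[[0.6538, 0.3688, 0.006], [0.6372, 0.0996, 0.006], [0.529, 0.1078, 0.006], [0.5434, 0.3739, 0.006]]
key bow ends top
[[0.5546, 0.1739, 0.12], [0.5539, 0.1397, 0.12]]
pegs at rail, tips
[[0.5979, 0.3241, 0.1125], [0.5947, 0.2401, 0.1125], [0.5901, 0.1551, 0.1125]]
[[0.5339, 0.2424, 0.11], [0.5321, 0.1582, 0.11]]
case screws
[[0.5432, -0.2123, 0.118], [0.5507, -0.2652, 0.118], [0.4995, -0.2719, 0.118], [0.4902, -0.2208, 0.118]]
keyhole
[[0.5208, -0.2426, 0.118]]
[[0.5194, -0.2296, 0.118], [0.5215, -0.2547, 0.118]]
lid
[[0.661, -0.093, 0.088], [0.4553, -0.1187, 0.088]]
scene: bow top corners
[[0.5563, 0.1444, 0.1205], [0.5543, 0.1759, 0.1205]]
bow centre
[[0.5568, 0.1602, 0.1055]]
keyhole
[[0.5205, -0.2418, 0.118]]
[[0.5021, -0.2699, 0.118], [0.4805, -0.2245, 0.118], [0.5377, -0.2119, 0.118], [0.5556, -0.258, 0.118]]
```

Both cameras agree: key bow at about (0.555, 0.158) with a height of 0.1055, and keyhole at (0.5207, -0.242) with a yaw of about 8°. I'll grip the bow across its width, at tool yaw 177°. Joint 6 then stays in range for the clockwise turn.

```bash
cat >> h.py <<'E'
from scipy.spatial.transform import Rotation as Ro
def go(pos,yaw):
    s=env.observe();R=Ro.from_euler("xyz",s["tool_rot"],degrees=True);G=Ro.from_euler("xyz",[180,0,yaw],degrees=True)
    d=R.inv().apply(np.array(pos)-s["ee_pos"])/.2;r=(R.inv()*G).as_rotvec(degrees=True)/120
    print("t",round(s["time_s"],2),"pos",s["ee_pos"].round(4),"rot",s["tool_rot"].round(2),"F",s["wrist_force"].round(1),"w",round(s["width"],3),"g",round(float(s["grip_force"]),1))
    print("travel",d.round(4),"rot",r.round(4))
E
python3 -c "
from h import *
go([.53,.16,.2],177)"
```

```text
t 0.1 pos [ 0.1673 -0.5756  0.2219] rot [-1.7991e+02 -1.0000e-02  1.6200e+01] F [-0.2 -0.3 -0.3] w 1.002 g 0.0
travel [ 2.7677 -3.0255  0.1149] rot [-1.00e-04 -1.10e-03 -1.34e+00]
```

carry_out --series '[{"travel":[0.95,-0.98,0],"delta_rot":[0,0,-1],"fingers":0.7},{"travel":[0.95,-0.98,0],"delta_rot":[0,0,-1],"fingers":0.7},{"travel":[0.95,-0.98,0],"delta_rot":[0,0,-1],"fingers":0.7},{"travel":[0.95,-0.98,0],"delta_rot":[0,0,-1],"fingers":0.7},{"travel":[0.95,-0.98,0],"delta_rot":[0,0,-1],"fingers":0.7},{"travel":[0.95,-0.98,0],"delta_rot":[0,0,-1],"fingers":0.7},{"travel":[0.95,-0.98,0],"delta_rot":[0,0,-1],"fingers":0.7}]'

```text
time_s: 0.8
ee_pos: [0.2958, -0.3311, 0.2223]
tool_rot: [-179.9, -0.1, 76.9]
wrist_force: [0.1, -0.9, -0.0]
width: 0.703
grip_force: 0.0
```

```bash
python3 -c "
from h import *
go([.553,.158,.2],177)"
```

```text
t 0.8 pos [ 0.2958 -0.3311  0.2223] rot [-1.7995e+02 -1.3000e-01  7.6910e+01] F [ 0.1 -0.9 -0. ] w 0.703 g 0.0
travel [2.6731 0.6988 0.1168] rot [ 6.000e-04 -1.200e-03 -8.341e-01]
```

carry_out --series '[{"travel":[0.95,0.25,0],"delta_rot":[0,0,-0.5],"fingers":0.7},{"travel":[0.95,0.25,0],"delta_rot":[0,0,-0.5],"fingers":0.7},{"travel":[0.95,0.25,0],"delta_rot":[0,0,-0.5],"fingers":0.7},{"travel":[0.95,0.25,0],"delta_rot":[0,0,-0.5],"fingers":0.7},{"travel":[0.95,0.25,0],"delta_rot":[0,0,-0.5],"fingers":0.7},{"travel":[0.95,0.25,0],"delta_rot":[0,0,-0.5],"fingers":0.7},{"travel":[0.95,0.25,0],"delta_rot":[0,0,-0.5],"fingers":0.7}]'

```text
time_s: 1.5
ee_pos: [0.3885, -0.1611, 0.2224]
tool_rot: [-180.0, -0.0, 136.8]
wrist_force: [-0.5, -0.5, 0.4]
width: 0.7
grip_force: 0.0
```

```bash
python3 -c "
from h import *
go([.553,.158,.2],177)"
```

```text
t 1.5 pos [ 0.3885 -0.1611  0.2224] rot [-1.7999e+02 -4.0000e-02  1.3683e+02] F [-0.5 -0.5  0.4] w 0.7 g 0.0
travel [0.4919 1.7263 0.1123] rot [ 1.000e-04 -3.000e-04 -3.348e-01]
```

carry_out --series '[{"travel":[0.25,0.9,0],"delta_rot":[0,0,-0.335],"fingers":0.7},{"travel":[0.25,0.9,0],"delta_rot":[0,0,-0.335],"fingers":0.7},{"travel":[0.25,0.9,0],"delta_rot":[0,0,-0.335],"fingers":0.7},{"travel":[0.25,0.9,0],"delta_rot":[0,0,-0.335],"fingers":0.7},{"travel":[0.25,0.9,0],"delta_rot":[0,0,-0.335],"fingers":0.7},{"travel":[0.25,0.9,0],"delta_rot":[0,0,-0.335],"fingers":0.7}]'

```text
time_s: 2.1
ee_pos: [0.4766, 0.0038, 0.2223]
tool_rot: [180.0, -0.0, 176.8]
wrist_force: [-1.2, -0.3, -0.5]
width: 0.701
grip_force: 0.0
```

```bash
python3 -c "
from h import *
go([.553,.158,.2],177)"
```

```text
t 2.1 pos [0.4766 0.0038 0.2223] rot [ 1.8000e+02 -5.0000e-02  1.7676e+02] F [-1.2 -0.3 -0.5] w 0.701 g 0.0
travel [-0.3381  0.7913  0.1112] rot [ 0.     -0.0004 -0.002 ]
```

carry_out --series '[{"travel":[-0.34,0.79,0.2],"delta_rot":[0,0,0],"fingers":0.7},{"travel":[-0.34,0.79,0.2],"delta_rot":[0,0,0],"fingers":0.7},{"travel":[-0.34,0.79,0.3],"delta_rot":[0,0,0],"fingers":0.7},{"travel":[-0.34,0.79,0.3],"delta_rot":[0,0,0],"fingers":0.7},{"travel":[-0.34,0.79,0.3],"delta_rot":[0,0,0],"fingers":0.7},{"travel":[-0.34,0.79,0.3],"delta_rot":[0,0,0],"fingers":0.7},{"travel":[-0.34,0.79,0.3],"delta_rot":[0,0,0],"fingers":0.7}]'

```text
time_s: 2.8
ee_pos: [0.5535, 0.155, 0.163]
tool_rot: [-180.0, -0.0, 176.4]
wrist_force: [0.6, -0.6, 0.4]
width: 0.697
grip_force: 0.0
```

Run:
```python
from h import *
go([.555,.158,.0865],177)
im=env.capture("scene")[:,:,::-1];print(proj("scene",[[.555,.158,.1055],[.553,.158,.16]]))
cv2.imwrite("pics/s1.png",cv2.resize(im[170:290,250:410],None,fx=5,fy=5,interpolation=cv2.INTER_CUBIC))
```

```text
t 2.8 pos [0.5535 0.155  0.163 ] rot [-1.7998e+02 -1.0000e-02  1.7643e+02] F [ 0.6 -0.6  0.4] w 0.697 g 0.0
travel [-0.0064  0.0154  0.3827] rot [-0.0002 -0.0001 -0.0048]
[[319.23834122 220.39989219]
 [322.02159034 201.40405236]]
```

View pics/s1.png

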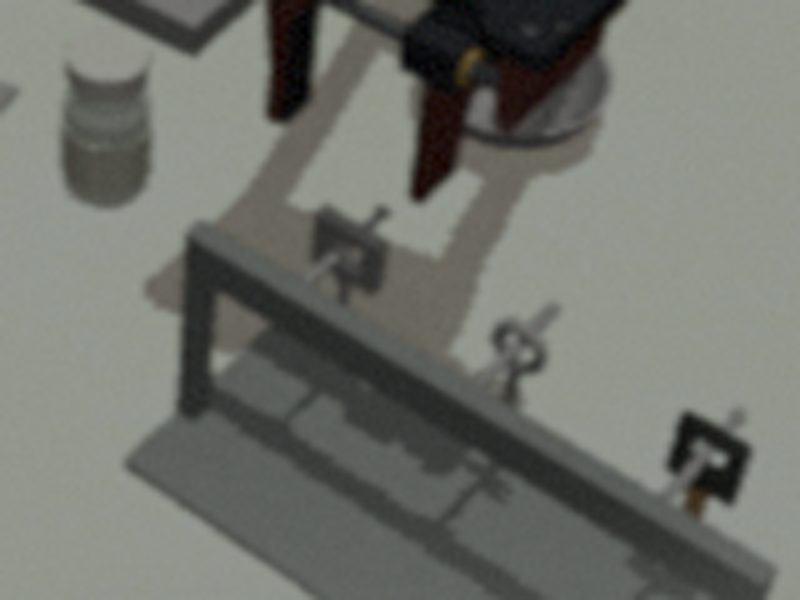

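The scene view shows the key bow at pixel (319.6, 220) in the full image, against (319.2, 220.4) predicted. The fingers straddle it, so I'll descend and grip.

carry_out --series '[{"travel":[-0.006,0.015,0.1],"delta_rot":[0,0,0],"fingers":0.7},{"travel":[-0.006,0.015,0.2],"delta_rot":[0,0,0],"fingers":0.7},{"travel":[-0.006,0.015,0.3],"delta_rot":[0,0,0],"fingers":0.7},{"travel":[-0.006,0.015,0.38],"delta_rot":[0,0,0],"fingers":0.7},{"travel":[-0.006,0.015,0.38],"delta_rot":[0,0,0],"fingers":0.7},{"travel":[-0.006,0.015,0.38],"delta_rot":[0,0,0],"fingers":0.7},{"travel":[-0.006,0.015,0.38],"delta_rot":[0,0,0],"fingers":0.3},{"travel":[-0.006,0.015,0.38],"delta_rot":[0,0,0],"fingers":0.3},{"travel":[-0.006,0.015,0.38],"delta_rot":[0,0,0],"fingers":0.3},{"travel":[-0.006,0.015,0.38],"delta_rot":[0,0,0],"fingers":0.3},{"travel":[-0.006,0.015,0.38],"delta_rot":[0,0,0],"fingers":0.2},{"travel":[-0.006,0.015,0.38],"delta_rot":[0,0,0],"fingers":0.2}]'

```text
time_s: 4.05
ee_pos: [0.5556, 0.1594, 0.0871]
tool_rot: [180.0, 0.0, 176.6]
wrist_force: [0.4, -0.1, 3.7]
width: 0.386
grip_force: 30.0
```

Run:
```python
from h import *
go([.555,.158,.0865],177)
```

```text
t 4.05 pos [0.5556 0.1594 0.0871] rot [1.7999e+02 4.0000e-02 1.7657e+02] F [ 0.4 -0.1  3.7] w 0.386 g 30.0
travel [ 0.0027 -0.0071  0.0029] rot [ 0.0001  0.0003 -0.0036]
```

carry_out --series '[{"travel":[0,0,-0.0225],"delta_rot":[0,0,0],"fingers":0.2},{"travel":[0,0,-0.0225],"delta_rot":[0,0,0],"fingers":0.2},{"travel":[0,0,-0.0225],"delta_rot":[0,0,0],"fingers":0.2},{"travel":[0.05,0,-0.0225],"delta_rot":[0,0,0],"fingers":0.2},{"travel":[0.1,0,-0.0225],"delta_rot":[0,0,0],"fingers":0.2},{"travel":[0.15,0,-0.0225],"delta_rot":[0,0,0],"fingers":0.2},{"travel":[0.2,0,-0.0225],"delta_rot":[0,0,0],"fingers":0.2},{"travel":[0.25,0,-0.0225],"delta_rot":[0,0,0],"fingers":0.2},{"travel":[0.25,0,-0.0225],"delta_rot":[0,0,0],"fingers":0.2},{"travel":[0.25,0,-0.2],"delta_rot":[0,0,0],"fingers":0.2},{"travel":[0.25,0,-0.4],"delta_rot":[0,0,0],"fingers":0.2},{"travel":[0.25,0,-0.6],"delta_rot":[0,0,0],"fingers":0.2},{"travel":[0.25,0,-0.6],"delta_rot":[0,0,0],"fingers":0.2},{"travel":[0.25,0,-0.6],"delta_rot":[0,0,0],"fingers":0.2},{"travel":[0.25,0,-0.6],"delta_rot":[0,0,0],"fingers":0.2}]'

```text
time_s: 5.55
ee_pos: [0.5045, 0.1621, 0.2055]
tool_rot: [-180.0, -0.1, 176.6]
wrist_force: [0.1, 0.7, -0.1]
width: 0.382
grip_force: 30.0
```

Run:
```python
from h import *
go([.5207,-.242,.2],188)
im=env.capture("scene")[:,:,::-1]
p=env.observe()["ee_pos"];print(proj("scene",[p+[0,0,.0185],p-[0,0,.0426]]))
cv2.imwrite("pics/s2.png",cv2.resize(im[140:280,250:430],None,fx=4,fy=4,interpolation=cv2.INTER_CUBIC))
```

```text
t 5.55 pos [0.5045 0.1621 0.2055] rot [-1.7998e+02 -1.2000e-01  1.7656e+02] F [ 0.1  0.7 -0.1] w 0.382 g 30.0
travel [-0.2021 -2.0119  0.0277] rot [-0.0001 -0.001  -0.0953]
[[339.53506719 166.04051591]
 [336.20282174 188.51391794]]
```

View pics/s2.png

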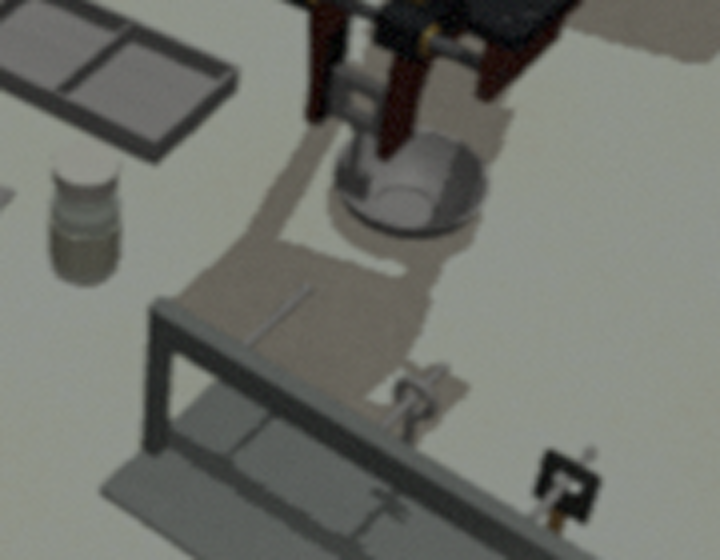

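The key is held, and the other two keys are still hanging. Bow at about (340,165) and end at about (338,188) in full-frame pixels, so any tilt is small. Moving to the lock.

carry_out --series '[{"travel":[-0.1,-1,0],"delta_rot":[0,0,-0.095],"fingers":0.2},{"travel":[-0.1,-1,0],"delta_rot":[0,0,-0.095],"fingers":0.2},{"travel":[-0.1,-1,0],"delta_rot":[0,0,-0.095],"fingers":0.2},{"travel":[-0.1,-1,0],"delta_rot":[0,0,-0.095],"fingers":0.2},{"travel":[-0.1,-1,0],"delta_rot":[0,0,-0.095],"fingers":0.2},{"travel":[-0.1,-1,0],"delta_rot":[0,0,-0.095],"fingers":0.2}]'

```text
time_s: 6.2
ee_pos: [0.5126, -0.0396, 0.2053]
tool_rot: [179.9, -0.1, -172.2]
wrist_force: [-0.9, -0.6, -0.2]
width: 0.383
grip_force: 30.0
```

Run:
```python
from h import *
go([.5207,-.242,.2],188)
```

```text
t 6.2 pos [ 0.5126 -0.0396  0.2053] rot [ 1.7993e+02 -1.4000e-01 -1.7223e+02] F [-0.9 -0.6 -0.2] w 0.383 g 30.0
travel [ 0.0964 -1.008   0.0253] rot [ 0.0006 -0.0012 -0.002 ]
```

carry_out --series '[{"travel":[0.1,-1,0],"delta_rot":[0,0,0],"fingers":0.2},{"travel":[0.1,-1,0],"delta_rot":[0,0,0],"fingers":0.2},{"travel":[0.1,-1,0],"delta_rot":[0,0,0],"fingers":0.2},{"travel":[0.1,-1,0],"delta_rot":[0,0,0],"fingers":0.2},{"travel":[0.1,-1,0.12],"delta_rot":[0,0,0],"fingers":0.2},{"travel":[0.1,-1,0.12],"delta_rot":[0,0,0],"fingers":0.2},{"travel":[0.1,-1,0.12],"delta_rot":[0,0,0],"fingers":0.2},{"travel":[0.1,-1,0.12],"delta_rot":[0,0,0],"fingers":0.2},{"travel":[0.1,-1,0.12],"delta_rot":[0,0,0],"fingers":0.2}]'

```text
time_s: 7.1
ee_pos: [0.5219, -0.2381, 0.1835]
tool_rot: [-180.0, 0.0, -171.9]
wrist_force: [0.1, -0.1, -0.7]
width: 0.378
grip_force: 30.0
```

Run:
```python
from h import *
go([.5207,-.242,.175],188)
p=env.observe()["ee_pos"];W=np.zeros((480,800,3),np.uint8)
for i,(n,x,y) in enumerate((("scene",160,100),("top",310,180))):
    im=np.mean([env.capture(n)[:,:,::-1] for _ in range(4)],0)
    print(n,proj(n,[p+[0,0,.0185],p-[0,0,.0426],[.5207,-.242,.118]]).round(1).tolist())
    c=im[y:y+80,x:x+66];c=np.clip(cv2.resize(c,None,fx=6,fy=6,interpolation=cv2.INTER_CUBIC)*1.6,0,255)
    for k in range(0,66,10):cv2.putText(c,str(x+k),(k*6,10),0,.35,(0,0,255))
    for k in range(0,80,10):cv2.putText(c,str(y+k),(0,k*6+4),0,.35,(0,0,255))
    W[:,i*400:i*400+396]=c
cv2.imwrite("pics/l1.png",W)
```

```text
t 7.1 pos [ 0.5219 -0.2381  0.1835] rot [-1.7998e+02  5.0000e-02 -1.7192e+02] F [ 0.1 -0.1 -0.7] w 0.378 g 30.0
travel [ 0.0086 -0.0186  0.0423] rot [-0.0002  0.0004  0.0006]
scene [[189.9, 112.3], [192.5, 133.1], [192.6, 139.7]]
top [[347.9, 213.4], [342.7, 213.6], [342.5, 214.1]]
```

View pics/l1.png

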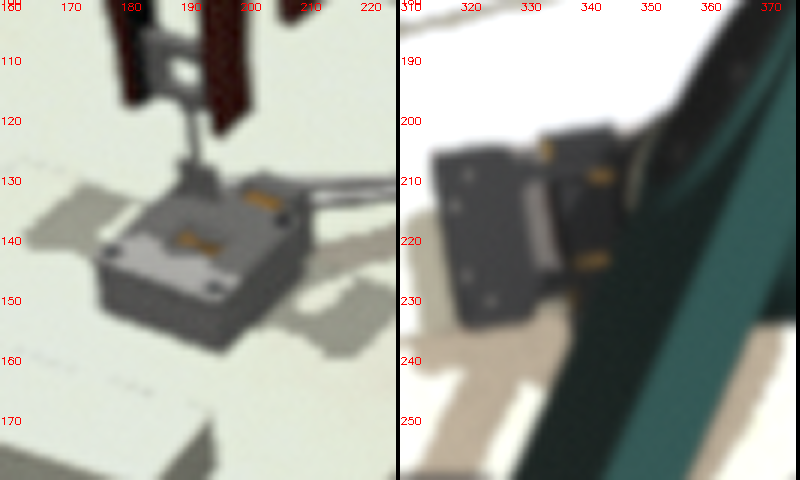

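Run:
```python
from h import *
print(plane("scene",[[193.3,140.5],[193.1,139.7]],.118),plane("scene",[[193.3,132.3],[193.3,133]],.1409),plane("scene",[[190.3,112]],.202))
im=np.mean([env.capture("scene")[:,:,::-1] for _ in range(6)],0)
c=np.clip(cv2.resize(im[108:156,172:216],None,fx=12,fy=12,interpolation=cv2.INTER_CUBIC)*2,0,255)
for k in range(0,44,4):cv2.putText(c,str(172+k),(k*12,10),0,.35,(0,0,255))
for k in range(0,48,4):cv2.putText(c,str(108+k),(0,k*12+4),0,.35,(0,0,255))
cv2.imwrite("pics/l2.png",c)
```

```text
[[ 0.52213556 -0.23810511  0.118     ]
 [ 0.5199752  -0.24084377  0.118     ]] [[ 0.51832205 -0.23859968  0.1409    ]
 [ 0.52049461 -0.2365453   0.1409    ]] [[ 0.52052779 -0.23813113  0.202     ]][ WARN:0@6.287] global loadsave.cpp:1063 imwrite_ Unsupported depth image for selected encoder is fallbacked to CV_8U.
```

View pics/l2.png

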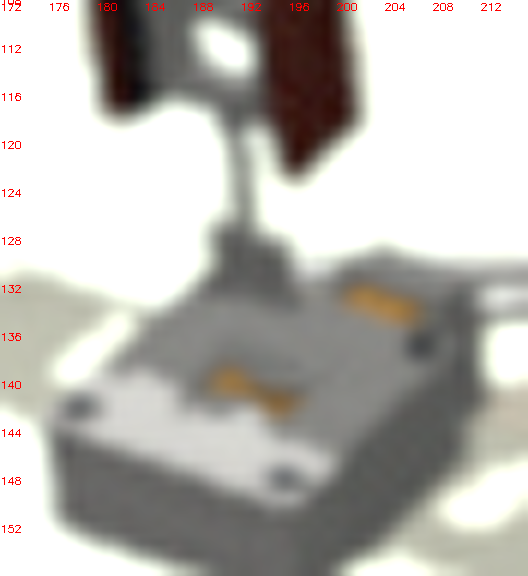

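The key hangs straight, with its end at about (193.0,132.7), roughly 1-2 mm in -x from the TCP line. The keyhole centre is at about (193,139.8). Both lie within the bevel's reach, so I'll lower into the bevel and watch the force.

carry_out --series '[{"travel":[0.007,-0.019,0.05],"delta_rot":[0,0,0],"fingers":0.2},{"travel":[0.007,-0.019,0.1],"delta_rot":[0,0,0],"fingers":0.2},{"travel":[0.007,-0.019,0.11],"delta_rot":[0,0,0],"fingers":0.2},{"travel":[0.007,-0.019,0.12],"delta_rot":[0,0,0],"fingers":0.2},{"travel":[0.007,-0.019,0.125],"delta_rot":[0,0,0],"fingers":0.2},{"travel":[0.007,-0.019,0.13],"delta_rot":[0,0,0],"fingers":0.2},{"travel":[0.007,-0.019,0.13],"delta_rot":[0,0,0],"fingers":0.2}]'

```text
time_s: 8.5
ee_pos: [0.5211, -0.2435, 0.1568]
tool_rot: [-180.0, 0.1, -172.0]
wrist_force: [2.3, 0.8, 0.0]
width: 0.381
grip_force: 30.0
```

Run:
```python
from h import *
go([.521,-.242,.155],188)
print(env.observe()["ft_torque"])
```

```text
t 8.5 pos [ 0.5211 -0.2435  0.1568] rot [-1.7997e+02  7.0000e-02 -1.7204e+02] F [2.3 0.8 0. ] w 0.381 g 30.0
travel [-0.0006  0.0073  0.0089] rot [-0.0002  0.0006 -0.0003]
[ 0.07274343 -0.76928875  0.01143698]
```

carry_out --series '[{"travel":[-0.006,0.003,0],"delta_rot":[0,0,0],"fingers":0.2},{"travel":[-0.006,0.003,0],"delta_rot":[0,0,0],"fingers":0.2},{"travel":[-0.006,0.003,0.008],"delta_rot":[0,0,0],"fingers":0.2},{"travel":[-0.006,0.003,0.016],"delta_rot":[0,0,0],"fingers":0.2},{"travel":[-0.006,0.003,0.016],"delta_rot":[0,0,0],"fingers":0.2}]'

```text
time_s: 9.0
ee_pos: [0.5218, -0.2426, 0.1548]
tool_rot: [-180.0, 0.0, -172.0]
wrist_force: [-1.1, 2.3, 12.1]
width: 0.382
grip_force: 30.0
```

Run:
```python
from h import *
go([.521,-.242,.155],188)
print(env.observe()["ft_torque"])
```

```text
t 9.0 pos [ 0.5218 -0.2426  0.1548] rot [-1.7999e+02  4.0000e-02 -1.7203e+02] F [-1.1  2.3 12.1] w 0.382 g 30.0
travel [ 0.0034  0.0033 -0.0012] rot [-0.0001  0.0003 -0.0003]
[0.40873131 0.14593802 0.0129506 ]
```

The end rests on the upper disc with a light push of 12 N. I'll turn 17° anticlockwise and then lower.

carry_out --series '[{"travel":[0.002,0,0],"delta_rot":[0,0,-0.04],"fingers":0.2},{"travel":[0.002,0,0],"delta_rot":[0,0,-0.08],"fingers":0.2},{"travel":[0.002,0,0],"delta_rot":[0,0,-0.12],"fingers":0.2},{"travel":[0.002,0,0],"delta_rot":[0,0,-0.145],"fingers":0.2},{"travel":[0.002,0,0],"delta_rot":[0,0,-0.145],"fingers":0.2},{"travel":[0.002,0,0.005],"delta_rot":[0,0,-0.145],"fingers":0.2},{"travel":[0.002,0,0.01],"delta_rot":[0,0,-0.145],"fingers":0.2},{"travel":[0.002,0,0.01],"delta_rot":[0,0,-0.145],"fingers":0.2}]'

```text
time_s: 9.8
ee_pos: [0.5216, -0.2424, 0.1514]
tool_rot: [180.0, 0.1, -154.6]
wrist_force: [2.9, 1.5, 2.0]
width: 0.381
grip_force: 30.0
```

Run:
```python
from h import *
go([.521,-.242,.155],188)
print(env.observe()["ft_torque"])
```

```text
t 9.8 pos [ 0.5216 -0.2424  0.1514] rot [ 1.7999e+02  6.0000e-02 -1.5465e+02] F [2.9 1.5 2. ] w 0.381 g 30.0
travel [ 0.0018  0.0029 -0.0182] rot [1.000e-04 5.000e-04 1.446e-01]
[ 0.54235377 -0.89484528  0.11007363]
```

It's through the upper disc. Lowering onto the second one.

carry_out --series '[{"travel":[0,0,0.005],"delta_rot":[0,0,0],"fingers":0.2},{"travel":[0,0,0.01],"delta_rot":[0,0,0],"fingers":0.2},{"travel":[0,0,0.013],"delta_rot":[0,0,0],"fingers":0.2},{"travel":[0,0,0.013],"delta_rot":[0,0,0],"fingers":0.2}]'

```text
time_s: 10.2
ee_pos: [0.5216, -0.2425, 0.15]
tool_rot: [-180.0, 0.1, -154.6]
wrist_force: [1.6, 3.8, 11.0]
width: 0.386
grip_force: 30.0
```

Run:
```python
from h import *
go([.521,-.242,.155],171)
print(env.observe()["ft_torque"])
```

```text
t 10.2 pos [ 0.5216 -0.2425  0.15  ] rot [-1.7998e+02  6.0000e-02 -1.5464e+02] F [ 1.6  3.8 11. ] w 0.386 g 30.0
travel [ 0.0018  0.0037 -0.025 ] rot [-0.      0.0006  0.2863]
[ 0.94778581 -0.51211587  0.00402499]
```

carry_out --series '[{"travel":[-0.001,0.0025,0],"delta_rot":[0,0,0.04],"fingers":0.2},{"travel":[-0.001,0.0025,0],"delta_rot":[0,0,0.08],"fingers":0.2},{"travel":[-0.001,0.0025,0],"delta_rot":[0,0,0.12],"fingers":0.2},{"travel":[-0.001,0.0025,0],"delta_rot":[0,0,0.16],"fingers":0.2},{"travel":[-0.001,0.0025,0],"delta_rot":[0,0,0.2],"fingers":0.2},{"travel":[-0.001,0.0025,0],"delta_rot":[0,0,0.24],"fingers":0.2},{"travel":[-0.001,0.0025,0],"delta_rot":[0,0,0.27],"fingers":0.2},{"travel":[-0.001,0.0025,0],"delta_rot":[0,0,0.287],"fingers":0.2},{"travel":[-0.001,0.0025,0.005],"delta_rot":[0,0,0.287],"fingers":0.2},{"travel":[-0.001,0.0025,0.01],"delta_rot":[0,0,0.287],"fingers":0.2},{"travel":[-0.001,0.0025,0.01],"delta_rot":[0,0,0.287],"fingers":0.2}]'

```text
time_s: 11.3
ee_pos: [0.5224, -0.2425, 0.1497]
tool_rot: [-180.0, 0.2, 170.9]
wrist_force: [-0.2, 4.9, 22.0]
width: 0.383
grip_force: 30.0
```

Run:
```python
from h import *
go([.521,-.242,.155],188)
print(env.observe()["ft_torque"])
```

```text
t 11.3 pos [ 0.5224 -0.2425  0.1497] rot [-179.96    0.18  170.93] F [-0.2  4.9 22. ] w 0.383 g 30.0
travel [ 0.007   0.0013 -0.0264] rot [-0.0006  0.0015 -0.1423]
[ 1.06576006 -0.05320598  0.0258729 ]
```

The key hasn't dropped, and a sideways force of +5 N in y shows it's off centre. I'll ease the push, recentre in +y and rock a little.

carry_out --series '[{"travel":[0.001,0.005,-0.006],"delta_rot":[0,0,0],"fingers":0.2},{"travel":[0.001,0.006,-0.006],"delta_rot":[0,0,0],"fingers":0.2},{"travel":[0.001,0.006,-0.006],"delta_rot":[0,0,0],"fingers":0.2}]'

```text
time_s: 11.6
ee_pos: [0.5221, -0.2422, 0.1499]
tool_rot: [-179.9, 0.2, 170.9]
wrist_force: [0.9, 0.8, 13.2]
width: 0.385
grip_force: 30.0
```

Run:
```python
from h import *
go([.521,-.242,.155],188)
print(env.observe()["ft_torque"])
```

```text
t 11.6 pos [ 0.5221 -0.2422  0.1499] rot [-1.7987e+02  1.6000e-01  1.7094e+02] F [ 0.9  0.8 13.2] w 0.385 g 30.0
travel [ 0.0055 -0.0002 -0.0253] rot [-0.0013  0.0012 -0.1421]
[ 0.16511357 -0.30081     0.02079686]
```

carry_out --series '[{"travel":[0,0,0],"delta_rot":[0,0,0.02],"fingers":0.2},{"travel":[0,0,0],"delta_rot":[0,0,0.035],"fingers":0.2},{"travel":[0,0,0],"delta_rot":[0,0,0.05],"fingers":0.2},{"travel":[0,0,0],"delta_rot":[0,0,0.05],"fingers":0.2}]'

```text
time_s: 12.0
ee_pos: [0.5222, -0.2422, 0.1499]
tool_rot: [-179.9, 0.2, 164.9]
wrist_force: [1.7, 1.8, 14.4]
width: 0.387
grip_force: 30.0
```

Run:
```python
from h import *
go([.521,-.242,.155],188)
print(env.observe()["ft_torque"])
```

```text
t 12.0 pos [ 0.5222 -0.2422  0.1499] rot [-179.89    0.18  164.89] F [ 1.7  1.8 14.4] w 0.387 g 30.0
travel [ 0.0059 -0.0006 -0.0254] rot [-0.0012  0.0013 -0.1926]
[ 0.22993728 -0.30973766  0.13147799]
```

carry_out --series '[{"travel":[0,0,0],"delta_rot":[0,0,-0.03],"fingers":0.2},{"travel":[0,0,0],"delta_rot":[0,0,-0.06],"fingers":0.2},{"travel":[0,0,0],"delta_rot":[0,0,-0.08],"fingers":0.2},{"travel":[0,0,0],"delta_rot":[0,0,-0.1],"fingers":0.2},{"travel":[0,0,0],"delta_rot":[0,0,-0.12],"fingers":0.2},{"travel":[0,0,0],"delta_rot":[0,0,-0.12],"fingers":0.2}]'

```text
time_s: 12.6
ee_pos: [0.5221, -0.2421, 0.1499]
tool_rot: [-179.9, 0.1, 179.4]
wrist_force: [0.7, 1.1, 13.7]
width: 0.383
grip_force: 30.0
```

Run:
```python
from h import *
go([.521,-.242,.155],188)
print(env.observe()["ft_torque"])
```

```text
t 12.6 pos [ 0.5221 -0.2421  0.1499] rot [-1.7986e+02  1.4000e-01  1.7939e+02] F [ 0.7  1.1 13.7] w 0.383 g 30.0
travel [ 0.0054  0.0005 -0.0253] rot [-0.0012  0.0011 -0.0717]
[ 0.28801772 -0.37874665 -0.02469373]
```

carry_out --series '[{"travel":[0,0,-0.009],"delta_rot":[0,0,0],"fingers":0.2},{"travel":[0,0,-0.009],"delta_rot":[0,0,0.02],"fingers":0.2},{"travel":[0,0,-0.009],"delta_rot":[0,0,0.02],"fingers":0.2}]'

```text
time_s: 12.9
ee_pos: [0.5215, -0.2418, 0.1502]
tool_rot: [-179.9, 0.1, 176.9]
wrist_force: [3.3, -1.1, 3.7]
width: 0.38
grip_force: 30.0
```

Run:
```python
from h import *
go([.521,-.242,.155],171)
print(env.observe()["ft_torque"])
```

```text
t 12.9 pos [ 0.5215 -0.2418  0.1502] rot [-1.7991e+02  5.0000e-02  1.7690e+02] F [ 3.3 -1.1  3.7] w 0.38 g 30.0
travel [ 0.0024 -0.0011 -0.024 ] rot [-0.0007  0.0005  0.0492]
[-0.29224708 -0.70166543  0.00217382]
```

carry_out --series '[{"travel":[0,0.01,0],"delta_rot":[0,0,0],"fingers":0.2},{"travel":[0,0.01,0],"delta_rot":[0,0,0],"fingers":0.2},{"travel":[0,0.01,0],"delta_rot":[0,0,0],"fingers":0.2}]'

```text
time_s: 13.2
ee_pos: [0.5216, -0.2413, 0.1503]
tool_rot: [-179.8, 0.1, 177.0]
wrist_force: [1.9, -6.8, 3.1]
width: 0.386
grip_force: 30.0
```

carry_out --series '[{"travel":[0,-0.02,0],"delta_rot":[0,0,0],"fingers":0.2},{"travel":[0,-0.02,0],"delta_rot":[0,0,0],"fingers":0.2},{"travel":[0,-0.02,0],"delta_rot":[0,0,0],"fingers":0.2}]'

```text
time_s: 13.5
ee_pos: [0.5214, -0.2423, 0.1502]
tool_rot: [179.9, 0.0, 176.9]
wrist_force: [2.6, 2.6, 5.6]
width: 0.386
grip_force: 30.0
```

carry_out --series '[{"travel":[0.01,0.01,0],"delta_rot":[0,0,0],"fingers":0.2},{"travel":[0.01,0.01,0],"delta_rot":[0,0,0],"fingers":0.2},{"travel":[0.01,0.01,0],"delta_rot":[0,0,0],"fingers":0.2}]'

```text
time_s: 13.8
ee_pos: [0.5205, -0.2416, 0.1502]
tool_rot: [-179.9, 0.2, 177.0]
wrist_force: [5.0, -1.7, 1.4]
width: 0.387
grip_force: 30.0
```

carry_out --series '[{"travel":[-0.02,0,0],"delta_rot":[0,0,0],"fingers":0.2},{"travel":[-0.02,0,0],"delta_rot":[0,0,0],"fingers":0.2},{"travel":[-0.02,0,0],"delta_rot":[0,0,0],"fingers":0.2}]'

```text
time_s: 14.1
ee_pos: [0.5216, -0.2416, 0.1501]
tool_rot: [-179.9, -0.2, 177.0]
wrist_force: [-1.8, -3.0, 9.4]
width: 0.385
grip_force: 30.0
```

carry_out --series '[{"travel":[0.005,-0.003,0],"delta_rot":[0,0,0.05],"fingers":0.2},{"travel":[0.005,-0.003,0],"delta_rot":[0,0,0.05],"fingers":0.2},{"travel":[0.005,-0.003,0.005],"delta_rot":[0,0,0.05],"fingers":0.2},{"travel":[0.005,-0.003,0.005],"delta_rot":[0,0,0.075],"fingers":0.2},{"travel":[0.005,-0.003,0.005],"delta_rot":[0,0,0.09],"fingers":0.2}]'

```text
time_s: 14.6
ee_pos: [0.5217, -0.2418, 0.1499]
tool_rot: [-180.0, -0.0, 166.1]
wrist_force: [-0.1, -0.6, 13.9]
width: 0.38
grip_force: 30.0
```

Run:
```python
from h import *
go([.521,-.242,.155],171)
print(env.observe()["ft_torque"])
```

```text
t 14.6 pos [ 0.5217 -0.2418  0.1499] rot [-1.7997e+02 -2.0000e-02  1.6608e+02] F [-0.1 -0.6 13.9] w 0.38 g 30.0
travel [ 0.0033 -0.0021 -0.0254] rot [-0.0003 -0.0002 -0.041 ]
[0.02566835 0.01215555 0.11726648]
```

carry_out --series '[{"travel":[0,0,0],"delta_rot":[0,0,-0.02],"fingers":0.2},{"travel":[0,0,0],"delta_rot":[0,0,-0.04],"fingers":0.2},{"travel":[0,0,0],"delta_rot":[0,0,-0.06],"fingers":0.2},{"travel":[0,0,0],"delta_rot":[0,0,-0.08],"fingers":0.2},{"travel":[0,0,0],"delta_rot":[0,0,-0.1],"fingers":0.2},{"travel":[0,0,0],"delta_rot":[0,0,-0.1],"fingers":0.2}]'

```text
time_s: 15.2
ee_pos: [0.5215, -0.2417, 0.1499]
tool_rot: [-180.0, -0.1, 178.2]
wrist_force: [-1.5, -1.0, 13.1]
width: 0.385
grip_force: 30.0
```

Run:
```python
from h import *
go([.521,-.242,.155],171)
print(env.observe()["ft_torque"])
```

```text
t 15.2 pos [ 0.5215 -0.2417  0.1499] rot [-1.7998e+02 -5.0000e-02  1.7824e+02] F [-1.5 -1.  13.1] w 0.385 g 30.0
travel [ 0.0026 -0.0015 -0.0253] rot [-0.0002 -0.0004  0.0603]
[-0.00396965  0.07260739 -0.03525305]
```

carry_out --series '[{"travel":[0,0,-0.012],"delta_rot":[0,0,0],"fingers":0.2},{"travel":[0,0,-0.012],"delta_rot":[0,0,0.025],"fingers":0.2},{"travel":[0,0,-0.003],"delta_rot":[0,0,0.025],"fingers":0.2},{"travel":[0,0,0],"delta_rot":[0,0,0.025],"fingers":0.2}]'

```text
time_s: 15.6
ee_pos: [0.5218, -0.2415, 0.1498]
tool_rot: [180.0, -0.0, 175.2]
wrist_force: [-1.7, 0.6, 17.5]
width: 0.386
grip_force: 30.0
```

carry_out --series '[{"travel":[0,0,-0.012],"delta_rot":[0,0,0],"fingers":0.2},{"travel":[0,0,-0.012],"delta_rot":[0,0,0.025],"fingers":0.2},{"travel":[0,0,-0.003],"delta_rot":[0,0,0.025],"fingers":0.2},{"travel":[0,0,0],"delta_rot":[0,0,0.025],"fingers":0.2}]'

```text
time_s: 16.0
ee_pos: [0.5221, -0.2416, 0.1498]
tool_rot: [180.0, 0.0, 172.2]
wrist_force: [-0.6, 0.5, 16.0]
width: 0.384
grip_force: 30.0
```

carry_out --series '[{"travel":[0,0,-0.012],"delta_rot":[0,0,0],"fingers":0.2},{"travel":[0,0,-0.012],"delta_rot":[0,0,0.025],"fingers":0.2},{"travel":[0,0,-0.003],"delta_rot":[0,0,0.025],"fingers":0.2},{"travel":[0,0,0],"delta_rot":[0,0,0.025],"fingers":0.2}]'

```text
time_s: 16.4
ee_pos: [0.5224, -0.2416, 0.1498]
tool_rot: [-180.0, 0.0, 169.3]
wrist_force: [-0.9, 1.0, 16.0]
width: 0.385
grip_force: 30.0
```

carry_out --series '[{"travel":[0,0,-0.012],"delta_rot":[0,0,0],"fingers":0.2},{"travel":[0,0,-0.012],"delta_rot":[0,0,0.025],"fingers":0.2},{"travel":[0,0,-0.012],"delta_rot":[0,0,0.025],"fingers":0.2}]'

```text
time_s: 16.7
ee_pos: [0.5221, -0.2415, 0.151]
tool_rot: [180.0, -0.0, 166.2]
wrist_force: [1.9, -1.5, 0.4]
width: 0.383
grip_force: 30.0
```

Run:
```python
from h import *
go([.521,-.242,.155],171)
print(env.observe()["ft_torque"])
```

```text
t 16.7 pos [ 0.5221 -0.2415  0.151 ] rot [ 1.7999e+02 -1.0000e-02  1.6618e+02] F [ 1.9 -1.5  0.4] w 0.383 g 30.0
travel [ 0.0046 -0.0038 -0.0201] rot [ 0.0001 -0.0001 -0.0401]
[-0.13579649 -0.65538811  0.04624778]
```

carry_out --series '[{"travel":[0,0,0.008],"delta_rot":[0,0,0],"fingers":0.2},{"travel":[0,0,0.012],"delta_rot":[0,0,0],"fingers":0.2}]'

```text
time_s: 16.9
ee_pos: [0.5224, -0.2416, 0.1498]
tool_rot: [-180.0, 0.0, 166.2]
wrist_force: [-1.3, 0.4, 15.7]
width: 0.382
grip_force: 30.0
```

carry_out --series '[{"travel":[0,0,-0.012],"delta_rot":[0,0,0],"fingers":0.2},{"travel":[0,0,-0.012],"delta_rot":[0,0,0.025],"fingers":0.2},{"travel":[0,0,-0.003],"delta_rot":[0,0,0.025],"fingers":0.2},{"travel":[0,0,0],"delta_rot":[0,0,0.025],"fingers":0.2}]'

```text
time_s: 17.3
ee_pos: [0.5224, -0.2417, 0.1497]
tool_rot: [-180.0, 0.0, 163.3]
wrist_force: [-0.6, -0.3, 14.0]
width: 0.389
grip_force: 30.0
```

Run:
```python
from h import *
go([.521,-.242,.155],171)
print(env.observe()["ft_torque"])
```

```text
t 17.3 pos [ 0.5224 -0.2417  0.1497] rot [-1.8000e+02  4.0000e-02  1.6326e+02] F [-0.6 -0.3 14. ] w 0.389 g 30.0
travel [ 0.0061 -0.0036 -0.0266] rot [-0.      0.0003 -0.0645]
[ 0.21979901 -0.09276147  0.03158414]
```

carry_out --series '[{"travel":[0,0,-0.012],"delta_rot":[0,0,0],"fingers":0.2},{"travel":[0,0,-0.012],"delta_rot":[0,0,0.025],"fingers":0.2},{"travel":[0,0,-0.003],"delta_rot":[0,0,0.025],"fingers":0.2},{"travel":[0,0,0],"delta_rot":[0,0,0.025],"fingers":0.2}]'

```text
time_s: 17.7
ee_pos: [0.5224, -0.2417, 0.1498]
tool_rot: [-180.0, 0.0, 160.3]
wrist_force: [-0.2, 0.6, 13.6]
width: 0.383
grip_force: 30.0
```

Run:
```python
from h import *
go([.521,-.242,.155],171)
print(env.observe()["ft_torque"])
```

```text
t 17.7 pos [ 0.5224 -0.2417  0.1498] rot [-1.8000e+02  5.0000e-02  1.6025e+02] F [-0.2  0.6 13.6] w 0.383 g 30.0
travel [ 0.0062 -0.0036 -0.0262] rot [-0.0001  0.0004 -0.0896]
[ 0.17121722 -0.13275432  0.13878658]
```

Run:
```python
from h import *
im=np.mean([env.capture("scene")[:,:,::-1] for _ in range(4)],0)
p=env.observe()["ee_pos"];print(proj("scene",[p+[0,0,.0185]]))
c=np.clip(cv2.resize(im[100:160,165:225],None,fx=10,fy=10,interpolation=cv2.INTER_CUBIC)*2.4,0,255)
for k in range(0,60,5):
    cv2.putText(c,str(165+k),(k*10,10),0,.35,(0,0,255));cv2.putText(c,str(100+k),(0,k*10+4),0,.35,(0,0,255))
cv2.imwrite("pics/l3.png",c.astype(np.uint8))
# predicted bow outline for several key yaws
for y in (0,10,20,28):
    a=np.deg2rad(8-y);ey=np.array([-np.sin(a),np.cos(a),0])
    print(y,proj("scene",[p+[0,0,.0035]+ey*.017,p+[0,0,.0035]-ey*.017,p+[0,0,.0335]+ey*.017,p+[0,0,.0335]-ey*.017]).round(1).tolist())
```

```text
[[190.13991161 123.49606634]]
0 [[196.4, 130.5], [185.2, 126.6], [195.2, 120.3], [183.9, 116.5]]
10 [[195.6, 131.1], [186.0, 126.0], [194.4, 120.9], [184.7, 115.9]]
20 [[194.7, 131.6], [186.9, 125.5], [193.5, 121.4], [185.6, 115.4]]
28 [[193.8, 131.9], [187.7, 125.2], [192.6, 121.7], [186.4, 115.1]]
```

View pics/l3.png

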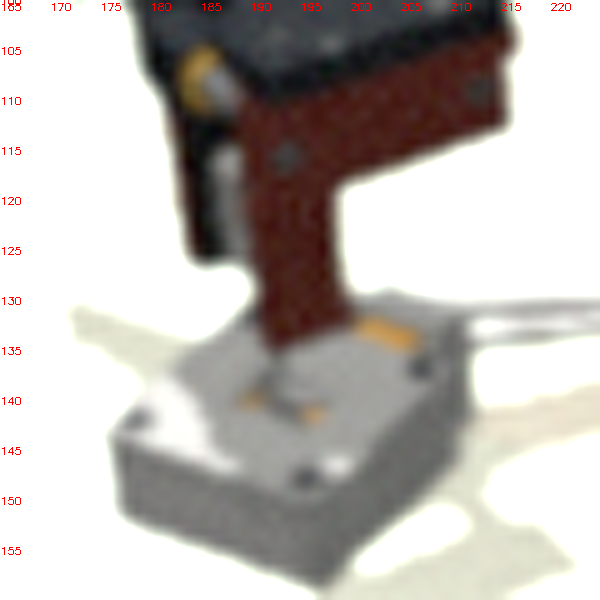

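The bit is seated around 10-11 mm deep, at about (192,139), and turned roughly 20°. So it's resting on the lower disc, and what's left is centring. I'll lift to unload, null the sideways force and press again.

carry_out --series '[{"travel":[0,0,-0.012],"delta_rot":[0,0,0],"fingers":0.2},{"travel":[-0.005,-0.001,-0.012],"delta_rot":[0,0,-0.05],"fingers":0.2},{"travel":[-0.005,-0.001,-0.012],"delta_rot":[0,0,-0.09],"fingers":0.2},{"travel":[-0.005,-0.001,-0.012],"delta_rot":[0,0,-0.09],"fingers":0.2}]'

```text
time_s: 18.3
ee_pos: [0.522, -0.2415, 0.1504]
tool_rot: [179.9, -0.1, 171.0]
wrist_force: [1.5, 0.1, -0.8]
width: 0.385
grip_force: 30.0
```

Run:
```python
from h import *
go([.521,-.242,.155],171)
print(env.observe()["ft_torque"])
```

```text
t 18.3 pos [ 0.522  -0.2415  0.1504] rot [ 1.7994e+02 -1.3000e-01  1.7103e+02] F [ 1.5  0.1 -0.8] w 0.385 g 30.0
travel [ 0.0045 -0.0033 -0.0228] rot [ 0.0005 -0.0011  0.0003]
[-0.01096097 -0.3468589   0.00590109]
```

carry_out --series '[{"travel":[0,0,0.008],"delta_rot":[0,0,0],"fingers":0.2},{"travel":[0,0,0.012],"delta_rot":[0,0,0],"fingers":0.2},{"travel":[0,0,0.012],"delta_rot":[0,0,0],"fingers":0.2}]'

```text
time_s: 18.6
ee_pos: [0.5223, -0.2417, 0.1499]
tool_rot: [180.0, -0.1, 170.8]
wrist_force: [-1.8, 2.6, 12.3]
width: 0.38
grip_force: 30.0
```

Run:
```python
from h import *
go([.521,-.242,.155],171)
print(env.observe()["ft_torque"])
```

```text
t 18.6 pos [ 0.5223 -0.2417  0.1499] rot [ 1.7997e+02 -6.0000e-02  1.7083e+02] F [-1.8  2.6 12.3] w 0.38 g 30.0
travel [ 0.0063 -0.0027 -0.0255] rot [ 0.0002 -0.0005 -0.0014]
[0.49387177 0.35589442 0.0125563 ]
```

carry_out --series '[{"travel":[0,0,-0.0045],"delta_rot":[0,0,0],"fingers":0.2},{"travel":[0,0,-0.0045],"delta_rot":[0,0,0.025],"fingers":0.2},{"travel":[0,0,-0.0045],"delta_rot":[0,0,0.05],"fingers":0.2},{"travel":[0,0,-0.0045],"delta_rot":[0,0,0.05],"fingers":0.2}]'

```text
time_s: 19.0
ee_pos: [0.5223, -0.2417, 0.1501]
tool_rot: [180.0, -0.1, 164.7]
wrist_force: [-0.1, 1.3, 6.4]
width: 0.384
grip_force: 30.0
```

carry_out --series '[{"travel":[0,0,0],"delta_rot":[0,0,-0.025],"fingers":0.2},{"travel":[0,0,0],"delta_rot":[0,0,-0.05],"fingers":0.2},{"travel":[0,0,0],"delta_rot":[0,0,-0.075],"fingers":0.2},{"travel":[0,0,0],"delta_rot":[0,0,-0.1],"fingers":0.2},{"travel":[0,0,0],"delta_rot":[0,0,-0.125],"fingers":0.2},{"travel":[0,0,0],"delta_rot":[0,0,-0.15],"fingers":0.2}]'

```text
time_s: 19.6
ee_pos: [0.5224, -0.2419, 0.1501]
tool_rot: [180.0, -0.0, -177.1]
wrist_force: [-0.0, -0.1, 6.2]
width: 0.382
grip_force: 30.0
```

Run:
```python
from h import *
go([.521,-.242,.155],171)
print(env.observe()["ft_torque"])
```

```text
t 19.6 pos [ 0.5224 -0.2419  0.1501] rot [ 1.7998e+02 -5.0000e-02 -1.7706e+02] F [-0.  -0.1  6.2] w 0.382 g 30.0
travel [ 0.0072  0.0001 -0.0243] rot [ 0.0001 -0.0004  0.0995]
[ 0.15920198  0.01677155 -0.05691101]
```

carry_out --series '[{"travel":[0,0,-0.008],"delta_rot":[0,0,0],"fingers":0.2},{"travel":[0,0,-0.008],"delta_rot":[0,0,0.065],"fingers":0.2},{"travel":[0,0,-0.008],"delta_rot":[0,0,0.125],"fingers":0.2},{"travel":[0,0,0.005],"delta_rot":[0,0,0.125],"fingers":0.2},{"travel":[0,0,0.007],"delta_rot":[0,0,0.125],"fingers":0.2},{"travel":[0,0,0.007],"delta_rot":[0,0,0.09],"fingers":0.2},{"travel":[0,0,0.007],"delta_rot":[0,0,0.055],"fingers":0.2},{"travel":[0,0,0.007],"delta_rot":[0,0,0.02],"fingers":0.2},{"travel":[0,0,0.007],"delta_rot":[0,0,-0.015],"fingers":0.2},{"travel":[0,0,0.007],"delta_rot":[0,0,-0.05],"fingers":0.2}]'

```text
time_s: 20.6
ee_pos: [0.5225, -0.2418, 0.1497]
tool_rot: [180.0, -0.0, -170.8]
wrist_force: [-4.1, 1.8, 14.8]
width: 0.387
grip_force: 30.0
```

Run:
```python
from h import *
go([.521,-.242,.155],171)
print(env.observe()["ft_torque"])
```

```text
t 20.6 pos [ 0.5225 -0.2418  0.1497] rot [ 1.7998e+02 -2.0000e-02 -1.7084e+02] F [-4.1  1.8 14.8] w 0.387 g 30.0
travel [ 0.0076  0.0003 -0.0267] rot [ 1.000e-04 -2.000e-04  1.513e-01]
[ 0.49548553  0.53693784 -0.01131163]
```

carry_out --series '[{"travel":[0,0,-0.015],"delta_rot":[0,0,0],"fingers":0.2},{"travel":[0,0,-0.015],"delta_rot":[0,0,0.05],"fingers":0.2},{"travel":[0,0,-0.015],"delta_rot":[0,0,0.08],"fingers":0.2},{"travel":[0,0,-0.006],"delta_rot":[0,0,0.08],"fingers":0.2},{"travel":[0,0,-0.004],"delta_rot":[0,0,0.08],"fingers":0.2}]'

```text
time_s: 21.1
ee_pos: [0.5224, -0.2418, 0.1486]
tool_rot: [180.0, -0.1, 179.4]
wrist_force: [0.0, 0.1, -0.9]
width: 0.379
grip_force: 30.0
```

carry_out --series '[{"travel":[0,0,-0.015],"delta_rot":[0,0,0],"fingers":0.2},{"travel":[0,0,-0.015],"delta_rot":[0,0,0.05],"fingers":0.2},{"travel":[0,0,-0.004],"delta_rot":[0,0,0.05],"fingers":0.2},{"travel":[0,0,0],"delta_rot":[0,0,0.05],"fingers":0.2}]'

```text
time_s: 21.5
ee_pos: [0.5225, -0.242, 0.1489]
tool_rot: [180.0, -0.1, 173.5]
wrist_force: [-0.7, -0.3, 1.1]
width: 0.387
grip_force: 30.0
```

carry_out --series '[{"travel":[0,0,-0.015],"delta_rot":[0,0,0],"fingers":0.2},{"travel":[0,0,-0.015],"delta_rot":[0,0,0.05],"fingers":0.2},{"travel":[0,0,-0.004],"delta_rot":[0,0,0.05],"fingers":0.2},{"travel":[0,0,0],"delta_rot":[0,0,0.05],"fingers":0.2}]'

```text
time_s: 21.9
ee_pos: [0.5226, -0.242, 0.149]
tool_rot: [180.0, -0.0, 167.5]
wrist_force: [-1.0, 0.2, 0.8]
width: 0.386
grip_force: 30.0
```

Run:
```python
from h import *
go([.521,-.242,.155],171)
print(env.observe()["ft_torque"])
```

```text
t 21.9 pos [ 0.5226 -0.242   0.149 ] rot [ 1.7999e+02 -3.0000e-02  1.6751e+02] F [-1.   0.2  0.8] w 0.386 g 30.0
travel [ 0.008  -0.0019 -0.03  ] rot [ 0.0001 -0.0003 -0.0291]
[0.07300849 0.31669432 0.03149419]
```

It has dropped through the lower disc (z = 0.149 with almost no force). I'll lower on toward the latch.

carry_out --series '[{"travel":[0,0,0.007],"delta_rot":[0,0,-0.02],"fingers":0.2},{"travel":[0,0,0.013],"delta_rot":[0,0,-0.04],"fingers":0.2},{"travel":[0,0,0.018],"delta_rot":[0,0,-0.04],"fingers":0.2},{"travel":[0,0,0.022],"delta_rot":[0,0,-0.04],"fingers":0.2},{"travel":[0,0,0.022],"delta_rot":[0,0,-0.04],"fingers":0.2}]'

```text
time_s: 22.4
ee_pos: [0.5232, -0.2421, 0.1451]
tool_rot: [-180.0, 0.0, 172.1]
wrist_force: [-1.5, -0.4, 2.8]
width: 0.386
grip_force: 30.0
```

Run:
```python
from h import *
go([.521,-.242,.155],188)
print(env.observe()["ft_torque"])
```

```text
t 22.4 pos [ 0.5232 -0.2421  0.1451] rot [-1.8000e+02  3.0000e-02  1.7213e+02] F [-1.5 -0.4  2.8] w 0.386 g 30.0
travel [ 0.0108 -0.0008 -0.0495] rot [-1.000e-04  2.000e-04 -1.323e-01]
[0.16006405 0.1746262  0.0239622 ]
```

The key has reached the latch. I'll turn back into line with the keyhole and press to the floor.

carry_out --series '[{"travel":[0.002,0,-0.002],"delta_rot":[0,0,-0.04],"fingers":0.2},{"travel":[0.002,0,-0.002],"delta_rot":[0,0,-0.08],"fingers":0.2},{"travel":[0.002,0,-0.002],"delta_rot":[0,0,-0.12],"fingers":0.2},{"travel":[0.002,0,0],"delta_rot":[0,0,-0.132],"fingers":0.2},{"travel":[0.002,0,0.007],"delta_rot":[0,0,-0.132],"fingers":0.2},{"travel":[0.002,0,0.012],"delta_rot":[0,0,-0.132],"fingers":0.2},{"travel":[0.002,0,0.012],"delta_rot":[0,0,-0.132],"fingers":0.2}]'

```text
time_s: 23.1
ee_pos: [0.5224, -0.242, 0.1421]
tool_rot: [180.0, -0.0, -172.1]
wrist_force: [-1.0, 0.1, 2.1]
width: 0.384
grip_force: 30.0
```

Run:
```python
from h import *
go([.521,-.242,.155],188)
print(env.observe()["ft_torque"])
```

```text
t 23.1 pos [ 0.5224 -0.242   0.1421] rot [ 1.7999e+02 -1.0000e-02 -1.7209e+02] F [-1.   0.1  2.1] w 0.384 g 30.0
travel [ 0.0071  0.0012 -0.0643] rot [ 0.0001 -0.0001 -0.0008]
[-0.02735198  0.2322205  -0.01972889]
```

carry_out --series '[{"travel":[0,0,0.008],"delta_rot":[0,0,0],"fingers":0.2},{"travel":[0,0,0.016],"delta_rot":[0,0,0],"fingers":0.2},{"travel":[0,0,0.024],"delta_rot":[0,0,0],"fingers":0.2},{"travel":[0,0,0.03],"delta_rot":[0,0,0],"fingers":0.2},{"travel":[0,0,0.033],"delta_rot":[0,0,0],"fingers":0.2},{"travel":[0,0,0.033],"delta_rot":[0,0,0],"fingers":0.2}]'

```text
time_s: 23.7
ee_pos: [0.5226, -0.242, 0.1366]
tool_rot: [-180.0, 0.0, -172.0]
wrist_force: [-4.7, 2.5, 11.3]
width: 0.388
grip_force: 30.0
```

Run:
```python
from h import *
go([.521,-.242,.1366],98)
print(env.observe()["ft_torque"])
```

```text
t 23.7 pos [ 0.5226 -0.242   0.1366] rot [-1.8000e+02  1.0000e-02 -1.7204e+02] F [-4.7  2.5 11.3] w 0.388 g 30.0
travel [0.0079 0.0009 0.0002] rot [1.000e-04 1.000e-04 7.497e-01]
[ 0.3724305   0.72070437 -0.02736808]
```

The key is fully home: z is 0.1366, exactly the floor depth, with 11 N. Now turning clockwise in stages.

carry_out --series '[{"travel":[0.002,0,-0.003],"delta_rot":[0,0,0.04],"fingers":0.2},{"travel":[0.002,0,-0.003],"delta_rot":[0,0,0.08],"fingers":0.2},{"travel":[0.002,0,-0.003],"delta_rot":[0,0,0.12],"fingers":0.2},{"travel":[0.002,0,-0.003],"delta_rot":[0,0,0.16],"fingers":0.2},{"travel":[0.002,0,-0.003],"delta_rot":[0,0,0.2],"fingers":0.2},{"travel":[0.002,0,-0.003],"delta_rot":[0,0,0.24],"fingers":0.2},{"travel":[0.002,0,-0.003],"delta_rot":[0,0,0.28],"fingers":0.2},{"travel":[0.002,0,-0.003],"delta_rot":[0,0,0.32],"fingers":0.2},{"travel":[0.002,0,-0.003],"delta_rot":[0,0,0.36],"fingers":0.2},{"travel":[0.002,0,-0.003],"delta_rot":[0,0,0.36],"fingers":0.2}]'

```text
time_s: 24.7
ee_pos: [0.5226, -0.2422, 0.1367]
tool_rot: [180.0, 0.1, 144.6]
wrist_force: [-1.3, 0.4, 5.7]
width: 0.384
grip_force: 30.0
```

Run:
```python
from h import *
go([.521,-.242,.1366],98)
print(env.observe()["ft_torque"])
```

```text
t 24.7 pos [ 0.5226 -0.2422  0.1367] rot [1.7999e+02 5.0000e-02 1.4464e+02] F [-1.3  0.4  5.7] w 0.384 g 30.0
travel [ 0.0072 -0.0038  0.0006] rot [3.000e-04 4.000e-04 3.887e-01]
[0.05159136 0.26945537 0.09106667]
```

carry_out --series '[{"travel":[0.002,0,0],"delta_rot":[0,0,0.04],"fingers":0.2},{"travel":[0.002,0,0],"delta_rot":[0,0,0.08],"fingers":0.2},{"travel":[0.002,0,0],"delta_rot":[0,0,0.12],"fingers":0.2},{"travel":[0.002,0,0],"delta_rot":[0,0,0.16],"fingers":0.2},{"travel":[0.002,0,0],"delta_rot":[0,0,0.2],"fingers":0.2},{"travel":[0.002,0,0],"delta_rot":[0,0,0.24],"fingers":0.2},{"travel":[0.002,0,0],"delta_rot":[0,0,0.28],"fingers":0.2},{"travel":[0.002,0,0],"delta_rot":[0,0,0.32],"fingers":0.2},{"travel":[0.002,0,0],"delta_rot":[0,0,0.36],"fingers":0.2},{"travel":[0.002,0,0],"delta_rot":[0,0,0.39],"fingers":0.2},{"travel":[0.002,0,0],"delta_rot":[0,0,0.39],"fingers":0.2}]'

```text
time_s: 25.8
ee_pos: [0.5226, -0.2425, 0.1367]
tool_rot: [179.9, 0.1, 98.0]
wrist_force: [-0.7, -1.5, 3.9]
width: 0.381
grip_force: 30.0
```

Run:
```python
from h import *
go([.521,-.242,.1366],98)
print(env.observe()["ft_torque"])
```

```text
t 25.8 pos [ 0.5226 -0.2425  0.1367] rot [1.7992e+02 8.0000e-02 9.7950e+01] F [-0.7 -1.5  3.9] w 0.381 g 30.0
travel [ 0.0034 -0.0075  0.0007] rot [ 0.0006  0.0006 -0.0004]
[-0.24127902  0.10446036  0.14455399]
```

carry_out --series '[{"travel":[0,0,0],"delta_rot":[0,0,0.02],"fingers":0.2},{"travel":[0,0,0],"delta_rot":[0,0,0.04],"fingers":0.2},{"travel":[0,0,0],"delta_rot":[0,0,0.04],"fingers":0.2}]'

```text
time_s: 26.1
ee_pos: [0.5226, -0.2425, 0.1367]
tool_rot: [179.9, 0.1, 93.2]
wrist_force: [-1.2, -2.2, 4.9]
width: 0.386
grip_force: 30.0
```

Run:
```python
from h import *
go([.521,-.242,.1366],98)
print(env.observe()["ft_torque"])
```

```text
t 26.1 pos [ 0.5226 -0.2425  0.1367] rot [1.7992e+02 7.0000e-02 9.3250e+01] F [-1.2 -2.2  4.9] w 0.386 g 30.0
travel [ 0.0027 -0.0076  0.0007] rot [ 0.0006  0.0006 -0.0396]
[-0.4284721   0.06700918  0.14484811]
```

carry_out --series '[{"travel":[0,0,0],"delta_rot":[0,0,0.015],"fingers":0.2},{"travel":[0,0,0],"delta_rot":[0,0,0.025],"fingers":0.2},{"travel":[0,0,0],"delta_rot":[0,0,0.025],"fingers":0.2}]'

```text
time_s: 26.4
ee_pos: [0.5225, -0.2424, 0.1367]
tool_rot: [179.9, 0.1, 90.2]
wrist_force: [-0.7, -4.1, 5.2]
width: 0.385
grip_force: 30.0
```

Run:
```python
from h import *
go([.521,-.242,.1366],98)
print(env.observe()["ft_torque"])
```

```text
t 26.4 pos [ 0.5225 -0.2424  0.1367] rot [1.7992e+02 6.0000e-02 9.0230e+01] F [-0.7 -4.1  5.2] w 0.385 g 30.0
travel [ 0.0021 -0.0077  0.0005] rot [ 0.0006  0.0005 -0.0647]
[-0.49594348 -0.08051631  0.20668688]
```

carry_out --series '[{"travel":[0,0,0],"delta_rot":[0,0,0.015],"fingers":0.2},{"travel":[0,0,0],"delta_rot":[0,0,0.025],"fingers":0.2},{"travel":[0,0,0],"delta_rot":[0,0,0.025],"fingers":0.2}]'

```text
time_s: 26.7
ee_pos: [0.5225, -0.2424, 0.1367]
tool_rot: [179.9, 0.1, 87.2]
wrist_force: [0.7, -2.7, 4.7]
width: 0.385
grip_force: 30.0
```

Run:
```python
from h import *
go([.521,-.242,.1366],98)
print(env.observe()["ft_torque"])
im=np.hstack([env.capture("scene")[100:160,165:225,::-1],env.capture("scene")[200:260,290:390,::-1]])
cv2.imwrite("pics/l4.png",np.clip(cv2.resize(im,None,fx=5,fy=5,interpolation=cv2.INTER_CUBIC)*2.,0,255).astype(np.uint8))
```

```text
t 26.7 pos [ 0.5225 -0.2424  0.1367] rot [1.7992e+02 6.0000e-02 8.7230e+01] F [ 0.7 -2.7  4.7] w 0.385 g 30.0
travel [ 0.0018 -0.0077  0.0006] rot [ 0.0006  0.0006 -0.0898]
[-0.60731815 -0.12601469  0.49796694]
```

View pics/l4.png

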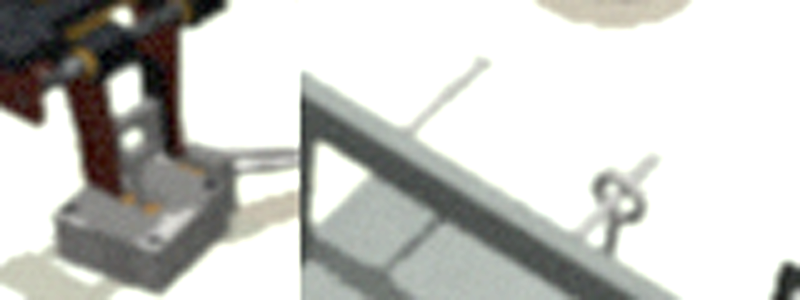

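The picture shows the key down in the lock, still gripped, with the other keys hanging. The torque jump from 0.2 to 0.5 N m is the end stop. I'll ease off by 1°, hold and check.

carry_out --series '[{"travel":[0,0,0],"delta_rot":[0,0,-0.008],"fingers":0.2},{"travel":[0,0,0],"delta_rot":[0,0,-0.008],"fingers":0.2},{"travel":[0,0,0],"delta_rot":[0,0,-0.008],"fingers":0.2},{"travel":[0,0,0],"delta_rot":[0,0,-0.008],"fingers":0.2},{"travel":[0,0,0],"delta_rot":[0,0,-0.008],"fingers":0.2}]'

```text
time_s: 27.3
ee_pos: [0.5225, -0.2424, 0.1367]
tool_rot: [179.9, 0.1, 88.2]
wrist_force: [0.5, -2.2, 5.4]
width: 0.381
grip_force: 30.0
```

Run:
```python
from h import *
go([.521,-.242,.1366],98)
t=env.observe()["ft_torque"][2];print(t)
if t>.2: print(env.close_job())
```

```text
t 27.3 pos [ 0.5225 -0.2424  0.1367] rot [1.7992e+02 6.0000e-02 8.8210e+01] F [ 0.5 -2.2  5.4] w 0.381 g 30.0
travel [ 0.0017 -0.0077  0.0007] rot [ 0.0007  0.0005 -0.0816]
0.329767551434732
the job is handed in; nothing more can be done
None
```

I handed the job in at 27.3 s: the double-bitted key is fully home in the lock, turned clockwise until the torque jumped at what I took for the stop, and still gripped and held there, with the other two keys hanging; I couldn't see the bolt itself.

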